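# Check the gear reducer's oil level with the gauge rod

### The arm

A 6-joint arm with a two-finger parallel gripper is mounted at the origin on a cart in front of the work surface, level with it; the furniture and walls round the work are solid. World frame = base frame: x ahead of the robot, y to its left, z up, the work surface at z = 0. Lengths are in m, angles in rad, forces in N, time in s.
With the tool pointing down it reaches from about 0.35 to 1 m from the base axis. Payload 7.1 kg.
Tool frame: the origin (TCP) lies midway between the tips of the shut fingers; the grasp point (between the pads) lies 19 mm behind it; y points along the fingers, z is the direction in which the jaws open and shut, and the axes are right-handed (so a half turn about y gives the same grasp; the last joint's range is limited). The gripper opens to 85 mm and grips with 20 to 120 N. Pads are 22 mm wide; open, the fingers measure 114 mm over their backs; the gripper's body (76 mm by 85 mm) begins 54 mm behind the grasp point. The pads swing forward as they close: fully open they stand 13 mm farther back than shut.
Start: joints at [1.225, 0.423, 1.63, -0, 1.089, -0.019], TCP at [0.201, 0.592, 0.231] pointing down, gripper open.
Joint ranges: [-3, 3], [-0.9, 2.11], [0.09, 2.58], [-1.31, 4.45], [0.11, 2.69], [-2.54, 2.54]. Speed limits (rad/s): [2.39, 2.39, 3.01, 3.14, 3.14, 3.14].

### API

Orientations are given as a 3x3 rotation matrix whose columns are the frame's x, y, z axes.
In Python, from cell import status, vision, arm gives the robot as it stands.
- The arm moves only by the shell command python3 -m crank 'ROWS' [OPENING] [FORCE]. ROWS is JSON, a list of rows, each a list of 2 entries, a list of its own where there are three numbers: the shift along the world's x, y, z in m, then the turn about the world's z in degrees. In form: [[[tx, ty, tz], twist], ...]. A call has 1 to 20 rows; each row is the pose to reach, as a shift and turn from the pose commanded when the call began; what a row does not reach only later rows make up. A row lasts 1/8 s, in which the tool goes at most 62.5 mm and 10.7 degrees, less where a joint would pass 70% of its speed; a pose out of reach is approached as far as the arm can. A call with a gripper value outside its range is refused whole. OPENING is the opening, from -1 (shut) to 1 (fully open), set as the call begins (- or left out, the last holds). The fingers move at their own pace and stop on an object; FORCE is the grip in N (left out, the last holds). Time passes only in rows, so rows that repeat a pose let the fingers close. It gives the time, the measured TCP pose, the force and the opening at its end, in the units of the state.
- status.get_obs(): the state, without advancing time (a new reading comes with each control period).
- vision.camera(name): name is "scene" or "top" or "wrist"; returns (picture, depth): 400x640x3 uint8, blue, green, red; 400x640 float32, m along the optical axis (not along the pixel's ray), 0 where there is no reading.
- vision.camera_params(name): a dict with "fx", "fy", "cx", "cy" (pixels), "R" (3x3) and "t" (3): a world point X has camera coordinates R X + t; the wrist camera has in their place "mount" (4x4, takes a point from camera to tool coordinates, whose origin is the TCP and whose axes are the tool frame's). Camera axes: x right, y down, z forward; pixel columns grow to the right and rows downward; lengths in m; the calibration is good to about 2 mm. A picture is of the moment at which its call begins: read the wrist's pose just before it. camera_params takes no time and is no camera call.
- arm.finish_job(): hands the job in, once; it reports no verdict.
The state is a dict: "clock": time; "joints": joint angles; "joint_velocities": joint speeds; "joint_torque": joint torques, N m; "tool_pos": TCP position; "eef_rot": TCP orientation; "force": force on the tool from outside, world axes, zero at the start; "wrist_torque": the same for the moment, N m; "width": finger opening in m.
Only numpy, scipy, OpenCV 4.12 (cv2) and the standard library are available. Lean on these libraries where they do the work, as an engineer would, in place of code of your own. Each camera call takes 0.05 s, during which the arm holds its last target.

### The job

Pull the drawer of the low steel cabinet out to its stop and take the gauge rod from it. Push the rod down the sloping guide tube of the gear reducer until its collar stops on the tube's mouth, draw it fully out again, and present it for reading: rod level, tip over the drip tray and well clear above everything, held still. Finish while still holding it there, touching nothing else, with the drawer left open.

Things in the scene. Friction and masses are not known exactly. Their poses are not given: they have to be found in the camera images.
- drawer (a joint): drawer of the low grey steel cabinet (cabinet 130 deep x 212 wide x 60 mm high) on the right; 0 = closed, 0.098 m = pulled right out to its stop; it slides out along the cabinet's -x axis, towards the robot, and stays where it is left (friction about 1 N)
- cabinet: the fixed cabinet that holds the drawer; origin at the centre of its underside, x axis from its front to its back (the drawer comes out along -x), z up. A bench grinder up to 0.29 m high, fixed, stands between the cabinet and the gear reducer; its tool rest and guard reach close to the opened drawer on the left
- drawer_pull (a point): centre of the grip of the drawer's pull: an upright steel tab in the middle of the drawer front, 14 mm wide (along the cabinet's y), 26 mm high, sticking out 30 mm; this point is 17 mm in front of the drawer front and 26 mm below the cabinet's top; moves with the drawer; axes as the cabinet's
- rod_handle (a point): grip point of the loose gauge rod, at the middle of its black square handle (16 x 16 mm, 56 mm long). The axes are the rod's: x runs along the rod from handle to tip. From this point the collar's front face is 32 mm and the tip 122 mm along +x. At the start it is 27 mm above the drawer's inner floor, with 42 mm clear to the drawer front and 52 mm to the cabinet once the drawer is out
- rod_collar (a point): centre of the front (tip-side) face of the rod's collar, a steel disc 30 mm across and 6 mm thick next to the handle; axes as the rod's
- rod_tip (a point): the rounded tip of the rod, 90 mm beyond the collar's front face; the rod there is 8 mm across with two dark rings as level marks; axes as the rod's
- gearbox: fixed grey gear reducer on the left, cast housing 94 x 124 x 100 mm high; origin at the centre of its underside; its -x side, from which the guide tube rises, faces the robot
- guide_tube: steel guide tube fixed to the gear reducer; origin at the centre of its mouth (119 mm from the gear reducer's origin along its -x, 85 mm above the bench), z axis along the tube and out of its mouth, rising at 35 degrees from level, towards the robot. Bore 15 mm, 23 mm at the flared mouth, rim 30 mm across, 96 mm deep. The collar stops on the rim, rod axis along the tube
- drip_tray: fixed shallow aluminium drip tray, 120 x 80 mm, rim 14 mm high, on the bench below the mouth of the guide tube; origin at the centre of its underside
- gauge_rod: the whole gauge rod (about 90 g): black handle, steel collar, thin round rod; origin at the collar's front face. At the start it lies level across the drawer in two slotted wooden rests, tip to the right seen from the robot (the cabinet's -y); one rest carries the last 8 mm of the handle's free end. The drawer's walls are 26 mm high; its front stands 14 mm, the cabinet's top 24 mm above the rod's axis

How it is judged:
By the outcome, as a careful person would: the job done as asked, in the order asked, and still so for the second after the job is handed in, while the arm keeps its last pose, push and grip.
It also fails if it takes over 64 s, if anything falls off the work surface, if the arm or the gripper's body presses on something with over 40 N, if the wrist force passes 120 N, or if a joint passes its speed limit or range.

## Working session

There is one attempt and no reset: what is moved stays moved. The work goes in short steps, Python scripts to look and compute and a shell command to move; the robot and the scene stay as the last step left them, time stands still between calls to the robot, and variables do not carry over. Pictures are saved under pics/ and viewed, and the job is handed in when it is done.

```bash
mkdir -p pics; ls; cat > h.py <<'E'
import numpy as np, cv2
from cell import status, vision, arm
def cam(n,tag=None):
    o=status.get_obs(); im,d=vision.camera(n); p=vision.camera_params(n)
    if 'mount' in p:
        M=np.array(p['mount']);T=np.eye(4);T[:3,:3]=o['eef_rot'];T[:3,3]=o['tool_pos'];C=T@M
    else:
        C=np.eye(4);R=np.array(p['R']);C[:3,:3]=R.T;C[:3,3]=-R.T@np.array(p['t'])
    if tag: cv2.imwrite(f'pics/{tag}.png',im); np.savez(f'pics/{tag}.npz',im=im,d=d,C=C,K=[p['fx'],p['fy'],p['cx'],p['cy']])
    return im,d,C,p
class V:
    def __init__(s,tag):
        z=np.load(f'pics/{tag}.npz'); s.im=z['im'];s.d=z['d'];s.C=z['C'];s.K=z['K']
    def ray(s,u,v):
        fx,fy,cx,cy=s.K; r=s.C[:3,:3]@np.array([(u-cx)/fx,(v-cy)/fy,1]); return s.C[:3,3],r
    def pz(s,u,v,z):
        o,r=s.ray(u,v); return o+r*(z-o[2])/r[2]
    def pd(s,u,v):
        o,r=s.ray(u,v); return o+r*s.d[int(round(v)),int(round(u))]
    def proj(s,X):
        c=s.C[:3,:3].T@(np.array(X)-s.C[:3,3]); return s.K[0]*c[0]/c[2]+s.K[2], s.K[1]*c[1]/c[2]+s.K[3]
    def cloud(s):
        vv,uu=np.mgrid[0:400,0:640]; fx,fy,cx,cy=s.K
        P=np.stack([(uu-cx)/fx*s.d,(vv-cy)/fy*s.d,s.d],-1)@s.C[:3,:3].T+s.C[:3,3]; P[s.d==0]=np.nan; return P
def tri(a,b):
    (o1,r1),(o2,r2)=a,b
    A=np.stack([r1,-r2],1);t=np.linalg.lstsq(A,o2-o1,rcond=None)[0]
    p,q=o1+r1*t[0],o2+r2*t[1]; return (p+q)/2,np.linalg.norm(p-q)
E
python3 - <<'E'
from h import *
o=status.get_obs(); print({k:np.round(v,3).tolist() for k,v in o.items()})
cam('scene','scene0');cam('top','top0')
for t in('scene0','top0'):
    v=V(t);print(v.C.round(3),v.K)
E
```

```text
pics
{'clock': 0.0, 'joints': [1.225, 0.424, 1.631, 0.0, 1.089, -0.019], 'joint_velocities': [-0.001, 0.001, -0.002, 0.001, -0.002, -0.0], 'joint_torque': [-0.003, -55.739, -28.173, -0.0, 0.007, -0.0], 'tool_pos': [0.2, 0.591, 0.231], 'eef_rot': [[0.947, -0.001, 0.321], [-0.321, -0.001, 0.947], [-0.0, -1.0, -0.002]], 'force': [-0.093, 0.091, 0.453], 'wrist_torque': [-0.001, -0.031, -0.011], 'width': 0.085}
[[-0.504 -0.497  0.706 -0.634]
 [-0.863  0.3   -0.406  0.573]
 [-0.01  -0.815 -0.58   1.04 ]
 [ 0.     0.     0.     1.   ]] [515.0596615  515.0596615  315.57926218 197.56569106]
[[-0.028 -0.993  0.114  0.42 ]
 [-1.     0.029  0.004 -0.126]
 [-0.007 -0.113 -0.994  1.107]
 [ 0.     0.     0.     1.   ]] [363.81107805 363.81107805 315.93365403 200.87939085]
```

View pics/scene0.png

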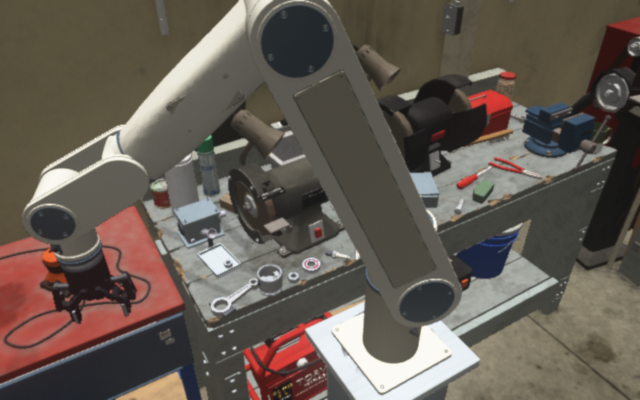

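View pics/top0.png

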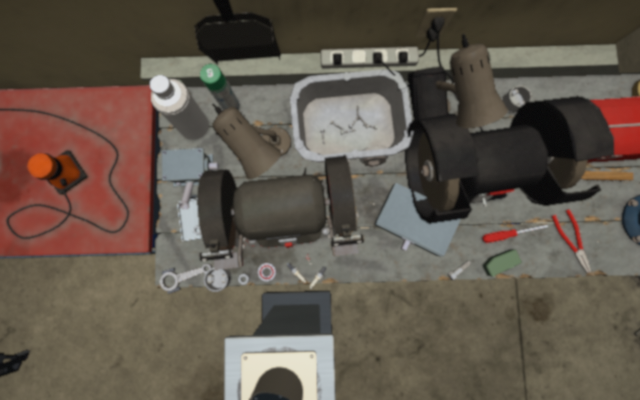

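```bash
python3 - <<'E'
from h import *
v=V('top0')
a=cv2.resize(v.im[165:270,360:500],None,fx=5,fy=5,interpolation=cv2.INTER_CUBIC)
b=cv2.resize(v.im[140:250,150:230],None,fx=5,fy=5,interpolation=cv2.INTER_CUBIC)
cv2.imwrite('pics/c1.png',a);cv2.imwrite('pics/c2.png',b)
P=v.cloud()
for u,w in[(415,215),(407,245),(390,230),(440,250),(183,165),(190,190),(190,220),(205,225),(340,190),(280,210),(270,268),(218,280),(435,150),(450,215),(465,165)]: print(u,w,P[w,u].round(3))
E
```

```text
415 215 [ 0.491 -0.405  0.061]
407 245 [ 0.406 -0.38   0.049]
390 230 [ 0.45  -0.333  0.051]
440 250 [ 0.389 -0.47   0.062]
183 165 [0.649 0.252 0.095]
190 190 [0.582 0.244 0.06 ]
190 220 [0.499 0.262 0.006]
205 225 [0.467 0.133 0.275]
340 190 [ 0.538 -0.178  0.28 ]
280 210 [ 0.5   -0.036  0.244]
270 268 [0.349 0.02  0.016]
218 280 [0.319 0.173 0.018]
435 150 [ 0.618 -0.392  0.31 ]
450 215 [ 0.477 -0.446  0.225]
465 165 [ 0.582 -0.456  0.31 ]
```

View pics/c1.png

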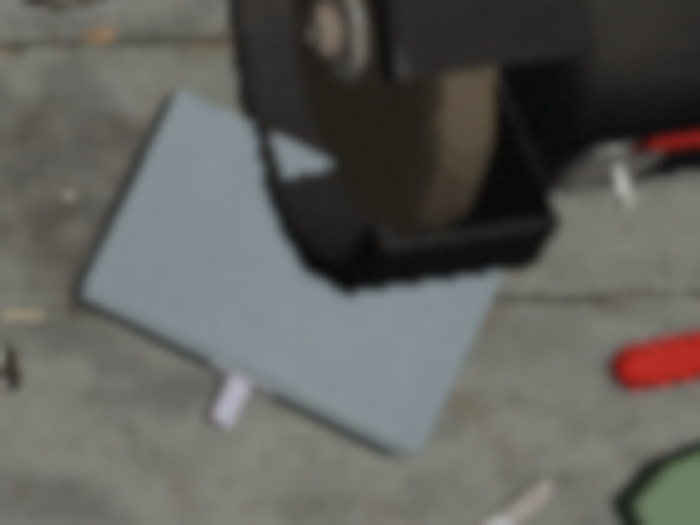

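View pics/c2.png

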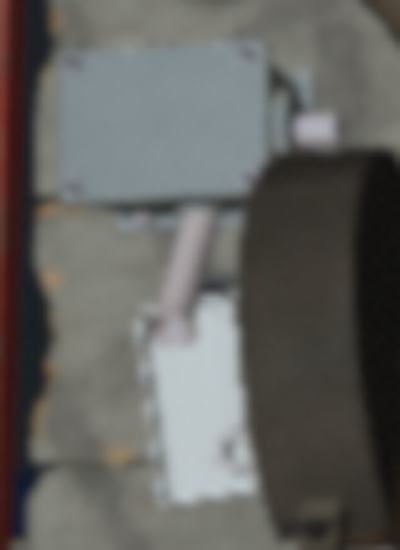

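```bash
python3 - <<'E'
from h import *
v=V('top0')
f=lambda x,y,z:v.pz(360+x/5-.4,165+y/5-.4,z)
a,b,c=f(82,292,.06),f(418,450,.06),f(180,94,.06)
print(a,b,c,np.linalg.norm(a-b),np.linalg.norm(a-c))
d=(a-b)/np.linalg.norm(a-b);yaw=np.degrees(np.arctan2(-d[0],d[1]));print('yaw',yaw)
d2=(c-a);print('yaw2',np.degrees(np.arctan2(d2[1],d2[0])))
print('pull',f(232,375,.047),f(226,425,.047),f(217,400,.047),f(243,397,.047))
g=lambda x,y,z:v.pz(150+x/5-.4,140+y/5-.4,z)
for q in [(63,40),(268,42),(60,195),(262,200)]: print('gb',g(*q,.1))
for q in [(150,325),(198,340),(172,315),(175,335)]: print('mouth',g(*q,.085))
for q in [(205,210),(178,210)]: print('tube',g(*q,.12))
for q in [(135,320),(168,503),(255,490)]: print('tray',g(*q,.014))
P=v.cloud()
# obstacle map: high points
X=P[...,0];Y=P[...,1];Z=P[...,2]
for x in np.arange(.28,.62,.03):
    print('%.2f'%x,[ '%3d'%(1000*np.nanmax(np.where((abs(X-x)<.015)&(abs(Y-y)<.015),Z,-1))) for y in np.arange(.3,-.6,-.03)])
E
```

```text
[ 0.47110313 -0.29225541  0.06      ] [ 0.37607968 -0.47866039  0.06      ] [ 0.58445331 -0.35449927  0.06      ] 0.20922780351966627 0.1293157399893043
yaw -27.011071239082035
yaw2 -28.77245994813947
pull [ 0.42135706 -0.37869024  0.047     ] [ 0.39282414 -0.37363705  0.047     ] [ 0.40726116 -0.36924583  0.047     ] [ 0.40856218 -0.3843225   0.047     ]
gb [0.70023871 0.31063539 0.1       ]
gb [0.69559808 0.193917   0.1       ]
gb [0.61092377 0.31052537 0.1       ]
gb [0.60475343 0.19662786 0.1       ]
mouth [0.53759531 0.26441212 0.085     ]
mouth [0.52828107 0.23707678 0.085     ]
mouth [0.54293741 0.25200405 0.085     ]
mouth [0.53149694 0.25015084 0.085     ]
tube [0.59642248 0.22162446 0.12      ]
tube [0.59685601 0.23652517 0.12      ]
tray [0.54905288 0.3006853  0.014     ]
tray [0.43819571 0.27915014 0.014     ]
tray [0.44448613 0.2270188  0.014     ]
0.28 [' 18', '-1000', '-1000', '-1000', ' 58', ' 58', '-1000', '-1000', '-1000', '-1000', '-1000', '-1000', '-1000', ' 18', '-1000', '-1000', '-1000', '-1000', '-1000', '-1000', '-1000', '-1000', '-1000', '-1000', '-1000', '-1
[... 1743 characters left out ...]
260', '262', '233', '200', '198', '179']
0.55 [' 18', ' 97', ' 99', '-1000', '-1000', '278', '277', '278', '241', '243', '242', '242', '242', '244', '242', '282', '284', '285', '  5', ' 20', '  5', ' 64', ' 65', '308', '308', '308', '307', '243', '244', '241']
0.58 ['  5', ' 76', ' 80', '-1000', '-1000', '260', '262', '262', '218', '313', '316', '316', '228', '231', '229', '275', '277', '277', '  5', '  4', '  7', ' 60', ' 65', '314', '315', '315', '313', '255', '255', '254']
0.61 ['104', '100', ' 99', '104', '-1000', '233', '235', '234', '326', '329', '325', '315', '-1000', ' 36', ' -5', '258', '261', '260', '  5', '  5', '  6', '  5', '  5', '314', '314', '315', '315', '260', '260', '260']
```

```bash
python3 - <<'E'
from h import *
v=V('top0');P=v.cloud().reshape(-1,3)
p=np.array([.4086,-.3775])
for q,n in((p,'closed'),(np.array([.403,-.3745]),'outer')):
  r=np.hypot(P[:,0]-q[0],P[:,1]-q[1])
  for lo,hi in((.08,.13),(.13,.18),(.18,.23),(.23,.28),(.28,.4)):
    m=(P[:,2]>lo)&(P[:,2]<=hi);i=np.nanargmin(np.where(m,r,9));print(n,lo,r[i].round(3),P[i].round(3))
s=V('scene0')
cv2.imwrite('pics/c3.png',cv2.resize(s.im[60:260,360:540],None,fx=3,fy=3,interpolation=cv2.INTER_CUBIC))
cv2.imwrite('pics/c4.png',cv2.resize(s.im[200:340,0:160],None,fx=4,fy=4,interpolation=cv2.INTER_CUBIC))
C=s.cloud().reshape(-1,3)
r=np.hypot(C[:,0]-.2,C[:,1]-.591)
for z in np.arange(.2,.6,.02):
    m=(abs(C[:,2]-z)<.01)&(r<.15)
    if m.any(): print('z above tcp',round(z-.231,3),'rmax',r[m].max().round(3), m.sum())
E
```

```text
closed 0.08 0.072 [ 0.475 -0.405  0.129]
closed 0.13 0.062 [ 0.462 -0.409  0.176]
closed 0.18 0.061 [ 0.463 -0.406  0.196]
closed 0.23 0.072 [ 0.473 -0.41   0.23 ]
closed 0.28 0.144 [ 0.551 -0.396  0.303]
outer 0.08 0.078 [ 0.475 -0.405  0.129]
outer 0.13 0.068 [ 0.462 -0.409  0.176]
outer 0.18 0.068 [ 0.463 -0.406  0.196]
outer 0.23 0.079 [ 0.473 -0.41   0.23 ]
outer 0.28 0.15 [ 0.551 -0.396  0.303]
z above tcp 0.009 rmax 0.057 32
z above tcp 0.029 rmax 0.059 141
z above tcp 0.049 rmax 0.075 141
z above tcp 0.069 rmax 0.078 522
z above tcp 0.089 rmax 0.076 465
z above tcp 0.109 rmax 0.072 647
z above tcp 0.129 rmax 0.041 207
z above tcp 0.149 rmax 0.042 371
z above tcp 0.169 rmax 0.042 487
z above tcp 0.189 rmax 0.043 286
z above tcp 0.209 rmax 0.045 424
z above tcp 0.229 rmax 0.055 437
z above tcp 0.249 rmax 0.063 81
z above tcp 0.269 rmax 0.079 407
z above tcp 0.289 rmax 0.105 756
z above tcp 0.309 rmax 0.134 1039
z above tcp 0.329 rmax 0.15 1583
z above tcp 0.349 rmax 0.15 1963
```

View pics/c3.png

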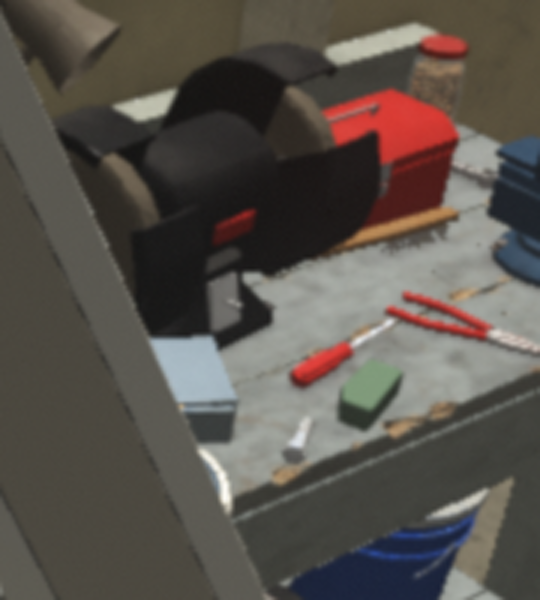

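View pics/c4.png

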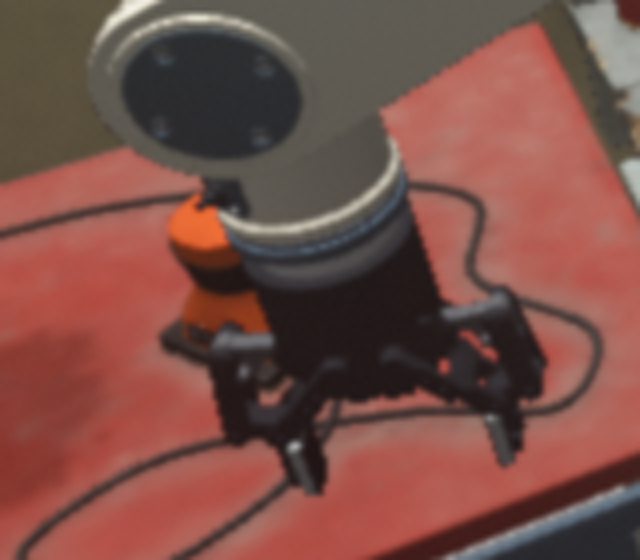

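```bash
python3 -m crank '[[[0.06,-0.02,0.06],0],[[0.1,-0.06,0.1],0],[[0.13,-0.1,0.15],0],[[0.17,-0.14,0.18],0],[[0.2,-0.2,0.2],0],[[0.21,-0.26,0.2],0],[[0.22,-0.32,0.2],0],[[0.23,-0.38,0.2],0],[[0.24,-0.44,0.2],0],[[0.25,-0.5,0.2],0],[[0.25,-0.56,0.2],0],[[0.25,-0.62,0.2],-2],[[0.25,-0.68,0.2],-5],[[0.24,-0.74,0.2],-8.8],[[0.23,-0.8,0.2],-8.8],[[0.22,-0.86,0.2],-8.8],[[0.21,-0.92,0.2],-8.8],[[0.206,-0.967,0.2],-8.8],[[0.206,-0.967,0.17],-8.8],[[0.206,-0.967,0.14],-8.8]]' 0.1 60; python3 - <<'E'
from h import *
o=status.get_obs();print(o['clock'],o['tool_pos'].round(3),o['joints'].round(2),o['width'],o['eef_rot'].round(2).tolist())
cam('wrist','w1')
E
```

```text
clock: 2.6
tool_pos: [0.406, -0.376, 0.37]
eef_rot: [[0.886, -0.0, 0.464], [-0.464, 0.0, 0.886], [-0.0, -1.0, 0.0]]
force: [0.9, 0.2, 0.3]
width: 0.047
2.6 [ 0.406 -0.376  0.37 ] [-0.77  0.18  1.64  0.    1.32 -1.86] 0.04698501726334533 [[0.89, -0.0, 0.46], [-0.46, 0.0, 0.89], [-0.0, -1.0, 0.0]]
```

View pics/w1.png

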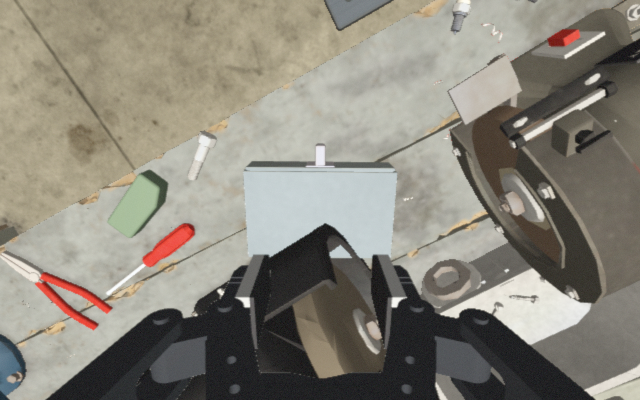

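```bash
python3 - <<'E'
from h import *
v=V('w1')
cv2.imwrite('pics/c5.png',cv2.resize(v.im[135:185,235:405],None,fx=4.5,fy=4.5,interpolation=cv2.INTER_CUBIC))
a,b=v.pz(245,170,.06),v.pz(396,171,.06)
print(a,b,np.linalg.norm(a-b)); d=b-a;print(np.degrees(np.arctan2(-d[0],d[1])))
for q in((315,146),(325,146),(314,165),(326,165)):print(v.pz(*q,.047))
E
```

```text
[ 0.37622038 -0.47508926  0.06      ] [ 0.47294801 -0.29303302  0.06      ] 0.2061569975133079
-27.981990279970635
[ 0.39319197 -0.37622546  0.047     ]
[ 0.39955418 -0.3640537   0.047     ]
[ 0.41591633 -0.38982457  0.047     ]
[ 0.42368396 -0.37496377  0.047     ]
```

View pics/c5.png

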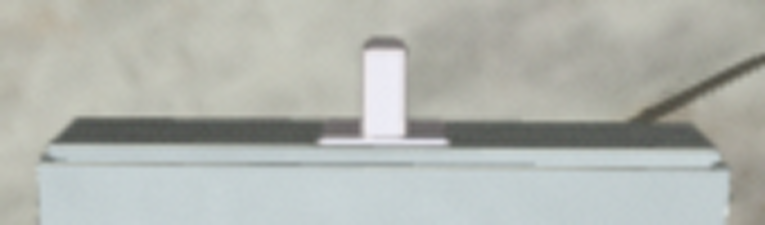

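```bash
python3 -m crank '[[[0,0,-0.05],0],[[0,0,-0.1],0],[[0,0,-0.15],0],[[0,0,-0.2],0],[[0,0,-0.25],0],[[0,0,-0.3],0],[[0,0,-0.33],0],[[0,0,-0.352],0],[[0,0,-0.352],0]]'; python3 -m crank '[[[0,0,0],0],[[0,0,0],0],[[0,0,0],0],[[0,0,0],0]]' -1 60
```

```text
clock: 3.78
tool_pos: [0.406, -0.3743, 0.0181]
eef_rot: [[0.887, -0.002, 0.462], [-0.462, 0.002, 0.887], [-0.003, -1.0, 0.001]]
force: [-0.8, 0.1, 0.5]
width: 0.0472
clock: 4.28
tool_pos: [0.4068, -0.3769, 0.0209]
eef_rot: [[0.886, 0.002, 0.463], [-0.463, -0.003, 0.886], [0.003, -1.0, -0.002]]
force: [-5.4, -7.5, 1.0]
width: 0.0128
```

```bash
python3 -m crank '[[[-0.01,0.005,0],0],[[-0.022,0.0115,0],0],[[-0.035,0.018,0],0],[[-0.048,0.025,0],0],[[-0.061,0.032,0],0],[[-0.073,0.0385,0],0],[[-0.081,0.0425,0],0],[[-0.086,0.0455,0],0],[[-0.088,0.0465,0],0],[[-0.088,0.0465,0],0]]'
```

```text
clock: 5.52
tool_pos: [0.3204, -0.3307, 0.0208]
eef_rot: [[0.886, 0.004, 0.463], [-0.463, -0.004, 0.886], [0.006, -1.0, -0.002]]
force: [1.7, -6.1, 5.3]
width: 0.0128
```

```bash
python3 -m crank '[[[-0.002,0.001,0],0],[[-0.004,0.002,0],0],[[-0.004,0.002,0],0]]'
```

```text
clock: 5.9
tool_pos: [0.3204, -0.3308, 0.0209]
eef_rot: [[0.886, 0.011, 0.464], [-0.463, -0.009, 0.886], [0.014, -1.0, -0.003]]
force: [22.2, -4.4, -10.1]
width: 0.0126
```

```bash
python3 -m crank '[[[0.003,-0.0015,0],0],[[0.003,-0.0015,0],0],[[0.003,-0.0015,0],0]]' 0.1; python3 -m crank '[[[0,0,0.03],0],[[0,0,0.08],0],[[0,0,0.13],0],[[0,0,0.18],0],[[0,0,0.23],-5],[[0,0,0.28],-15],[[0,0,0.28],-25],[[0,0,0.28],-36],[[0,0,0.28],-46],[[0,0,0.28],-56],[[0,0,0.28],-66],[[0,0,0.28],-76],[[0,0,0.28],-86],[[0,0,0.28],-90],[[0,0,0.28],-90]]'; python3 - <<'E'
from h import *
o=status.get_obs();print(o['clock'],o['tool_pos'].round(3),o['joints'].round(2),o['force'])
cam('wrist','w2');cam('top','top1')
v=V('top1')
cv2.imwrite('pics/c6.png',cv2.resize(v.im[170:290,350:500],None,fx=5,fy=5,interpolation=cv2.INTER_CUBIC))
E
```

```text
clock: 6.28
tool_pos: [0.317, -0.3276, 0.0194]
eef_rot: [[0.887, -0.001, 0.462], [-0.462, 0.001, 0.887], [-0.001, -1.0, 0.0]]
force: [-1.2, 0.1, 0.5]
width: 0.0469
clock: 8.15
tool_pos: [0.317, -0.3277, 0.299]
eef_rot: [[-0.462, -0.001, 0.887], [-0.887, 0.001, -0.462], [-0.0, -1.0, -0.001]]
force: [0.8, 0.2, 0.2]
width: 0.0468
8.15 [ 0.317 -0.328  0.299] [-0.83  0.09  1.92 -0.    1.14 -0.35] [0.77016667 0.229607   0.21460967]
```

View pics/w2.png

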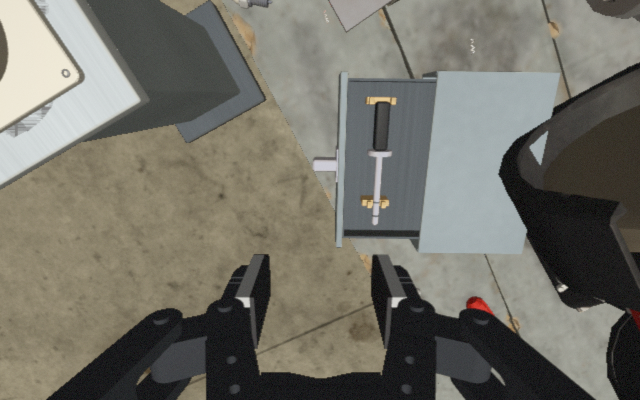

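View pics/c6.png

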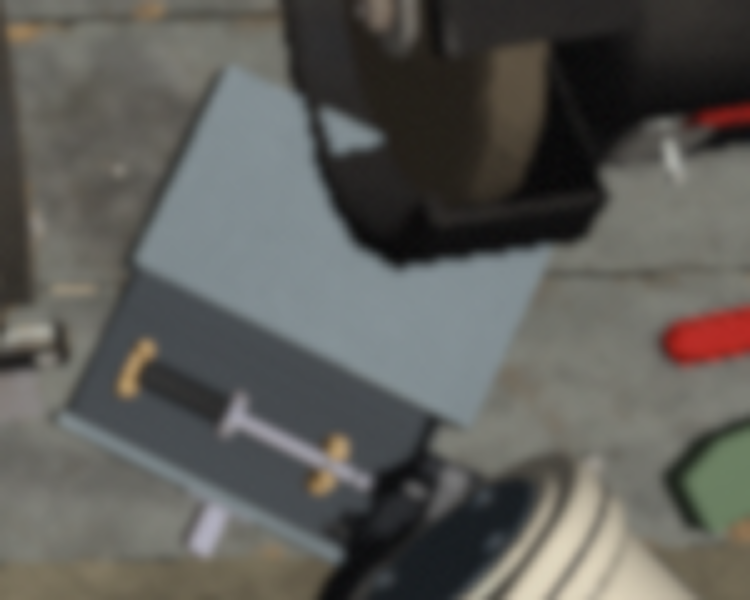

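```bash
python3 - <<'E'
from h import *
v=V('w2');t=V('top1')
b=cv2.resize(v.im[80:240,330:440],None,fx=5,fy=5,interpolation=cv2.INTER_CUBIC);cv2.imwrite('pics/c7.png',b[:800])
hsv=v.im.astype(int).max(2)
m=np.zeros((400,640),np.uint8);m[95:150,368:396]=(hsv[95:150,368:396]<45)*255
n,l,s,c=cv2.connectedComponentsWithStats(m);i=1+np.argmax(s[1:,4]);print(s[i],c[i])
yx=np.argwhere(l==i);r=cv2.minAreaRect(yx[:,::-1].astype(np.float32));print(r)
print('handle c top',v.pz(*c[i],.044))
for q in((382.5,102),(380.5,149),(375,222),(380,155)):print(q,v.pz(*q,.036))
f=lambda x,y,z:t.pz(350+x/5-.4,170+y/5-.4,z)
print('top: handle',f(145,372,.044),f(228,408,.044),'tip',f(372,487,.036))
for q in[(338,73),(336,246),(434,72),(419,252)]:print(q,v.pz(*q,.06))
E
```

```text
[373 103   5  46  95] [374.83157895 125.44210526]
((374.9085693359375, 125.46304321289062), (2.2456183433532715, 45.09950637817383), 3.5763344764709473)
handle c top [ 0.39446497 -0.3158276   0.044     ]
(382.5, 102) [ 0.41410554 -0.2970693   0.036     ]
(380.5, 149) [ 0.38978112 -0.34528093  0.036     ]
(375, 222) [ 0.34488274 -0.4274472   0.036     ]
(380, 155) [ 0.38626437 -0.35159621  0.036     ]
top: handle [ 0.41091133 -0.29948867  0.044     ] [ 0.38893586 -0.34640185  0.044     ] tip [ 0.34110923 -0.42891654  0.036     ]
(338, 73) [ 0.38092362 -0.24627202  0.06      ]
(336, 246) [ 0.2893843 -0.4240431  0.06     ]
(434, 72) [ 0.4712338  -0.29208383  0.06      ]
(419, 252) [ 0.37737674 -0.47894826  0.06      ]
```

View pics/c7.png

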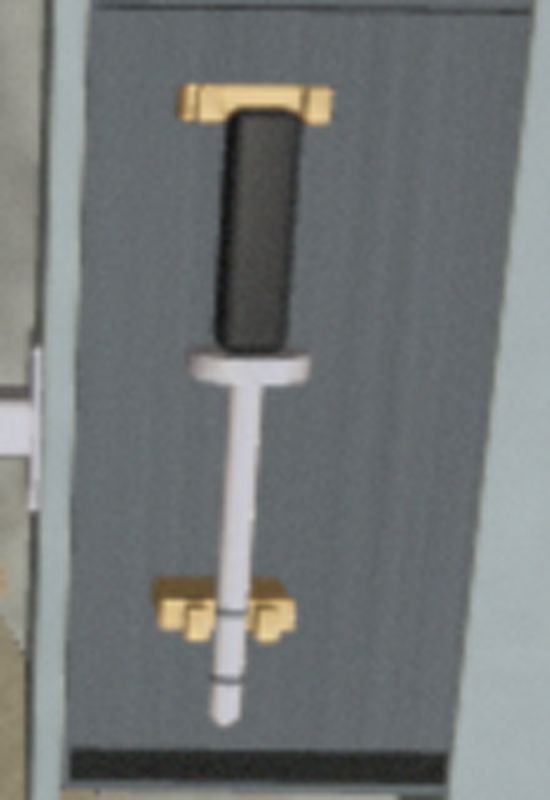

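```bash
python3 -m crank '[[[0.04,0.003,-0.02],0],[[0.0835,0.006,-0.05],0],[[0.0835,0.006,-0.1],0],[[0.0835,0.006,-0.15],0],[[0.0835,0.006,-0.19],0],[[0.0835,0.006,-0.22],0],[[0.0835,0.006,-0.25],0],[[0.0835,0.006,-0.27],0],[[0.0835,0.006,-0.281],0],[[0.0835,0.006,-0.281],0]]' -0.15; python3 - <<'E'
from h import *
cam('wrist','w3')
E
```

```text
clock: 9.5
tool_pos: [0.4008, -0.3219, 0.0179]
eef_rot: [[-0.462, -0.001, 0.887], [-0.887, 0.001, -0.462], [-0.0, -1.0, -0.001]]
force: [-1.4, -0.4, 0.1]
width: 0.0362
```

View pics/w3.png

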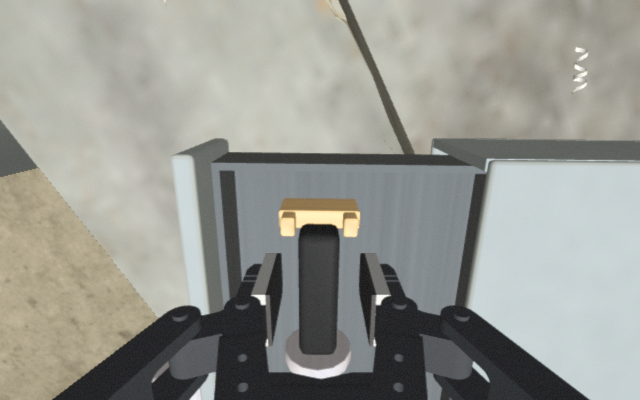

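```bash
python3 -m crank '[[[0,0,0],0],[[0,0,0],0],[[0,0,0],0],[[0,0,0],0]]' -1 40;  python3 -m crank '[[[0,0,0.01],0],[[0,0,0.03],0],[[0,0,0.07],0],[[0,0,0.12],0],[[0,0,0.17],0],[[0,0,0.22],0],[[0,0,0.27],0],[[0,0,0.32],0],[[0,0,0.36],0],[[0,0,0.36],0]]'; python3 - <<'E'
from h import *
cam('wrist','w4');cam('scene','s4')
E
```

```text
clock: 10.05
tool_pos: [0.4016, -0.3225, 0.0192]
eef_rot: [[-0.462, 0.001, 0.887], [-0.887, -0.001, -0.462], [0.0, -1.0, 0.002]]
force: [-0.7, 1.2, 6.8]
width: 0.0155
clock: 11.3
tool_pos: [0.402, -0.3228, 0.3823]
eef_rot: [[-0.462, 0.005, 0.887], [-0.887, -0.005, -0.462], [0.002, -1.0, 0.007]]
force: [-0.5, -1.5, -1.7]
width: 0.0151
```

View pics/w4.png

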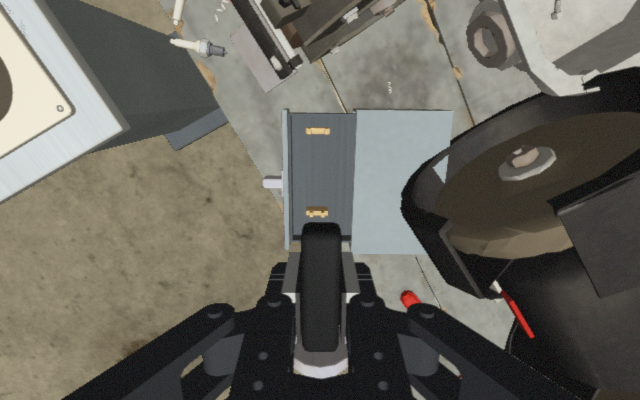

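View pics/s4.png

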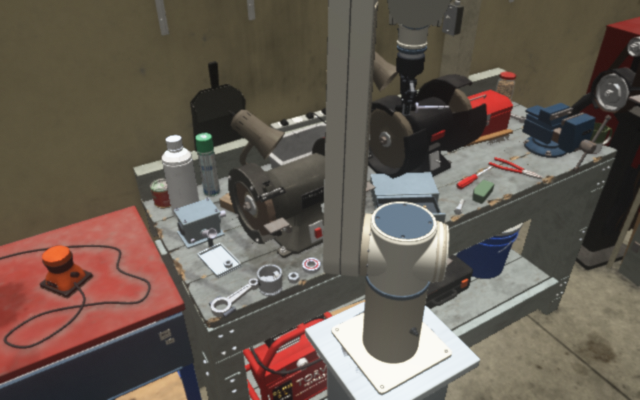

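```bash
python3 -m crank '[[[0,0.04,0.02],0],[[0.005,0.09,0.04],0],[[0.01,0.14,0.04],0],[[0.02,0.19,0.04],0],[[0.03,0.24,0.04],0],[[0.04,0.29,0.04],0],[[0.05,0.34,0.04],0],[[0.06,0.39,0.04],0],[[0.07,0.43,0.04],0],[[0.07,0.45,0.04],0],[[0.07,0.45,0.04],0],[[0.07,0.45,0.04],0]]'; python3 - <<'E'
from h import *
cam('wrist','w5')
E
```

```text
clock: 12.9
tool_pos: [0.4706, 0.1273, 0.4172]
eef_rot: [[-0.462, -0.002, 0.887], [-0.887, -0.001, -0.462], [0.002, -1.0, -0.001]]
force: [-0.3, -0.7, -0.7]
width: 0.015
```

View pics/w5.png

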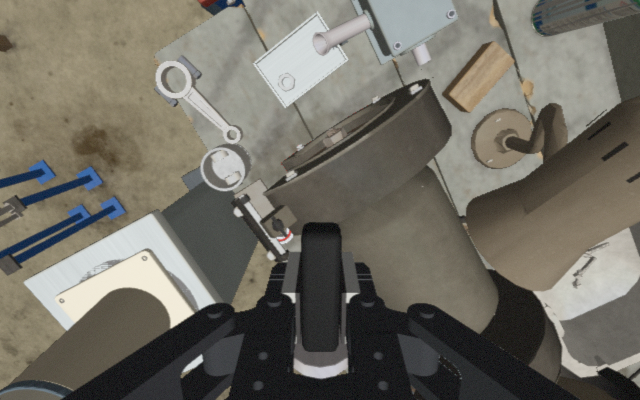

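```bash
python3 - <<'E'
from h import *
v=V('w5')
cv2.imwrite('pics/c8.png',cv2.resize(v.im[0:110,245:405],None,fx=5,fy=5,interpolation=cv2.INTER_CUBIC))
E
```

```text
(no output)
```

View pics/c8.png

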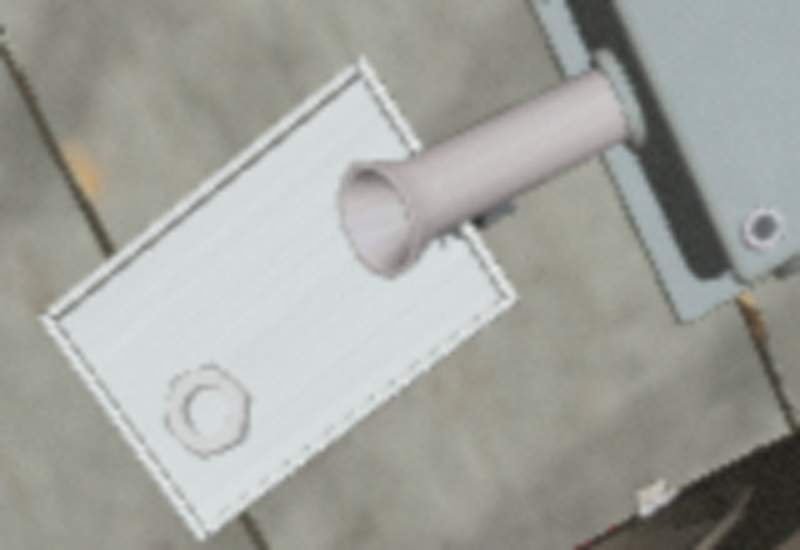

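```bash
python3 - <<'E'
from h import *
v=V('w5')
f=lambda x,y,z:v.pz(245+x/5-.4,0+y/5-.4,z)
m=f(374,220,.085);print('mouth',m,'rim ends',f(352,162,.085),f(392,278,.085))
from scipy.optimize import brentq
for q in[(617,104),(510,155)]:
    g=lambda z:(lambda p:p[2]-(.085-np.tan(np.radians(35))*np.hypot(*(p-m)[:2])))(f(*q,z))
    z=brentq(g,-.02,.085);p=f(*q,z);print(p,np.degrees(np.arctan2(*(p-m)[1::-1])))
for q in [(362,62),(45,320),(202,538),(515,297)]:print('tray',f(*q,.014))
P=v.cloud()
# gearbox edge: bottom corner and side edge
print('gb edges',f(610,0,.1),f(735,280,.1), P[2,398])
t=V('top1')
print('mouth top',[t.pz(150+x/5-.4,140+y/5-.4,.085) for x,y in((174,326),)])
E
```

```text
mouth [0.53510024 0.25340323 0.085     ] rim ends [0.53634863 0.26787728 0.085     ] [0.5329095  0.23912557 0.085     ]
[0.61221674 0.2545718  0.03099624] 0.8681510908597746
[0.57657868 0.2540494  0.05595296] 0.8925102664487635
tray [0.55520581 0.29996467 0.014     ]
tray [0.43909396 0.28301134 0.014     ]
tray [0.45002872 0.20648372 0.014     ]
tray [0.56679591 0.22373465 0.014     ]
gb edges [0.60654124 0.26812686 0.1       ] [0.60816014 0.19773313 0.1       ] [0.64075967 0.24918619 0.0933338 ]
mouth top [array([0.53663587, 0.25078562, 0.085     ])]
```

```bash
python3 - <<'E'
from h import *
for n in('w5','top0'):
    P=V(n).cloud().reshape(-1,3)
    for x in np.arange(.33,.62,.03):
        m=(abs(P[:,0]-x)<.015)&(P[:,2]>.09)&(P[:,2]<.33)&(P[:,1]<.22)&(P[:,1]>.05)
        if m.any(): q=P[m];i=q[:,1].argmax();print(n,x.round(2),q[i].round(3),'zmax',q[:,2].max().round(3))
E
```

```text
w5 0.36 [0.373 0.145 0.159] zmax 0.166
w5 0.39 [0.404 0.153 0.26 ] zmax 0.265
w5 0.42 [0.406 0.152 0.26 ] zmax 0.285
w5 0.45 [0.454 0.153 0.256] zmax 0.276
w5 0.48 [0.495 0.156 0.168] zmax 0.282
w5 0.51 [0.501 0.161 0.171] zmax 0.282
w5 0.54 [0.554 0.157 0.218] zmax 0.279
w5 0.57 [0.566 0.162 0.091] zmax 0.27
w5 0.6 [0.613 0.22  0.095] zmax 0.306
top0 0.36 [0.37  0.144 0.163] zmax 0.17
top0 0.39 [0.399 0.153 0.261] zmax 0.266
top0 0.42 [0.406 0.15  0.264] zmax 0.287
top0 0.45 [0.454 0.151 0.26 ] zmax 0.278
top0 0.48 [0.493 0.15  0.279] zmax 0.284
top0 0.51 [0.523 0.153 0.279] zmax 0.286
top0 0.54 [0.554 0.154 0.268] zmax 0.281
top0 0.57 [0.585 0.158 0.245] zmax 0.27
top0 0.6 [0.611 0.219 0.091] zmax 0.304
```

```bash
python3 -m crank '[[[-0.01,0.02,0],10],[[-0.02,0.04,0],20],[[-0.03,0.06,0],30],[[-0.04,0.08,0],40],[[-0.05,0.09,0],50],[[-0.06,0.1,0],60],[[-0.07,0.11,0],70],[[-0.08,0.12,0],80],[[-0.088,0.125,0],90],[[-0.088,0.125,0],100],[[-0.088,0.125,0],110],[[-0.088,0.125,0],117.5],[[-0.088,0.125,-0.04],117.5],[[-0.088,0.125,-0.09],117.5],[[-0.088,0.125,-0.14],117.5],[[-0.088,0.125,-0.19],117.5],[[-0.088,0.125,-0.24],117.5],[[-0.088,0.125,-0.27],117.5],[[-0.088,0.125,-0.285],117.5],[[-0.088,0.125,-0.285],117.5]]'; python3 - <<'E'
from h import *
o=status.get_obs();print(o['joints'].round(2))
cam('scene','s6');cam('top','t6');cam('wrist','w6')
for n,a in(('s6',(190,290,140,270)),('t6',(140,250,150,260))):
    cv2.imwrite(f'pics/z{n}.png',cv2.resize(V(n).im[a[0]:a[1],a[2]:a[3]],None,fx=5,fy=5,interpolation=cv2.INTER_CUBIC))
E
```

```text
clock: 15.45
tool_pos: [0.3831, 0.2523, 0.133]
eef_rot: [[1.0, -0.001, 0.001], [-0.001, -0.001, 1.0], [-0.001, -1.0, -0.001]]
force: [-0.4, -0.6, -0.0]
width: 0.0156
[ 0.56  0.34  2.06 -0.    0.75 -1.01]
```

View pics/zs6.png

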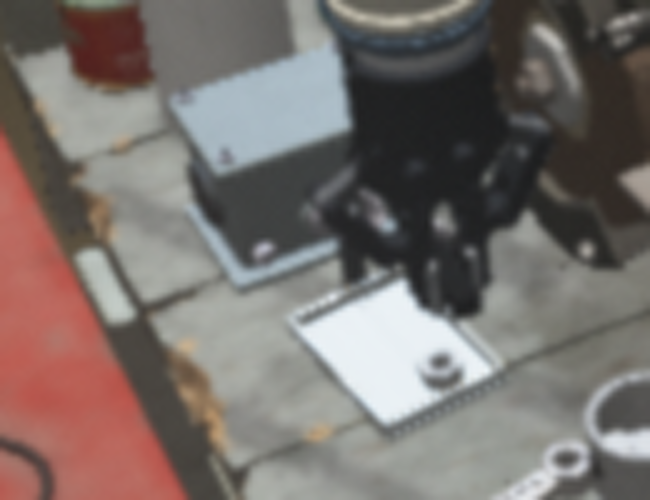

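View pics/zt6.png

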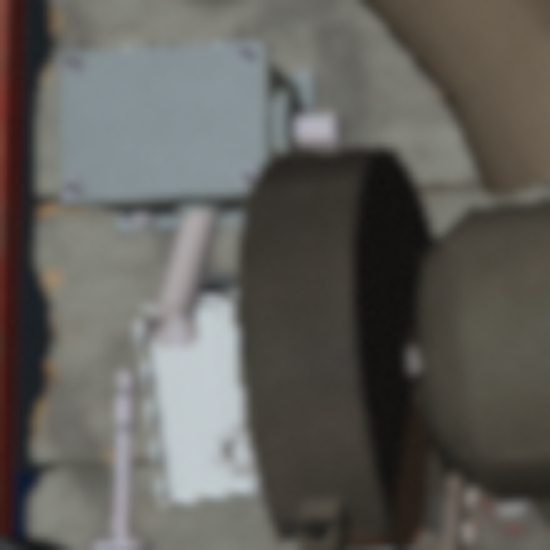

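View pics/s6.png

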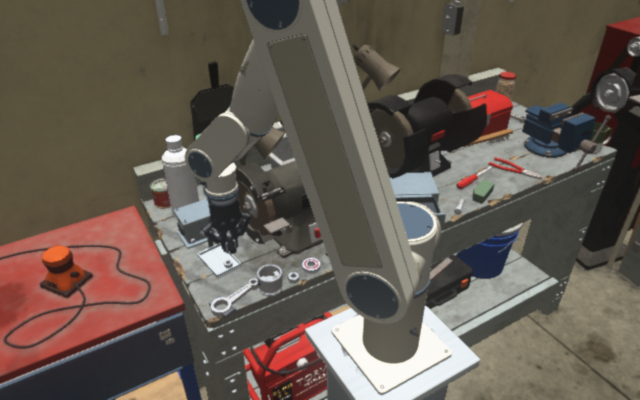

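```bash
python3 - <<'E'
from h import *
v=V('t6');P=v.cloud()
f=lambda x,y,z:v.pz(150+x/5-.4,140+y/5-.4,z)
for z in(.13,.15,.17): print('tip',z,f(123,372,z),'collar',f(119,548,z))
for y in range(214,250,3):
    row=P[y,168:182]; i=np.nanargmax(row[:,2]);print(y,row[i].round(3))
print('tube',[P[y,150+int(175/5)].round(3) for y in(203,205,207)],'mouth ctr',f(174,326,.085))
for y in range(182,208,3):
    row=P[y,178:194];i=np.nanargmax(row[:,2]);print('tube',y,row[i].round(3))
E
```

```text
tip 0.13 [0.50732604 0.26145351 0.13      ] collar [0.41312923 0.26204681 0.13      ]
tip 0.15 [0.50554452 0.25352248 0.15      ] collar [0.41327671 0.25410363 0.15      ]
tip 0.17 [0.503763   0.24559145 0.17      ] collar [0.4134242  0.24616045 0.17      ]
214 [0.505 0.254 0.156]
217 [0.497 0.254 0.157]
220 [0.489 0.255 0.154]
223 [0.482 0.255 0.154]
226 [0.473 0.249 0.156]
229 [0.466 0.251 0.157]
232 [0.458 0.251 0.157]
235 [0.45  0.248 0.156]
238 [0.442 0.251 0.154]
241 [0.435 0.254 0.155]
244 [0.427 0.255 0.156]
247 [0.419 0.252 0.159]
tube [array([0.543, 0.253, 0.074]), array([0.537, 0.253, 0.075]), array([0.531, 0.252, 0.077])] mouth ctr [0.53663587 0.25078562 0.085     ]
tube 182 [0.608 0.255 0.047]
tube 185 [0.598 0.254 0.056]
tube 188 [0.588 0.255 0.063]
tube 191 [0.578 0.25  0.069]
tube 194 [0.569 0.255 0.077]
tube 197 [0.559 0.253 0.083]
tube 200 [0.549 0.249 0.093]
tube 203 [0.54  0.24  0.095]
tube 206 [0.534 0.267 0.084]
```

```bash
cat > path.py <<'E'
import numpy as np
a=np.radians(35);M=np.array([.5355,.085]);d=np.array([np.cos(a),-np.sin(a)]);n=np.array([np.sin(a),np.cos(a)])
def tcp(s,th,u=0):
    t=np.radians(th);return M+s*d+u*n-.1225*np.array([np.cos(t),-np.sin(t)])-np.array([0,.018])
E
python3 - <<'E'
from path import *
c=np.array([.3831,.133])
S=[-15,-6,0,6,12,18,24,30,36,42,50,60,70,80,86,89]
for s in S:
    th=np.interp(s,[0,8,16,24,32,40],[0,5,15,25,33,35]);u=2 if s<35 else 0
    p=tcp(s/1000,th,u/1000)-c;print(s,th,u,(p*1000).round(1))
E
```

```text
-15 0.0 2 [ 18.8 -55.8]
-6 0.0 2 [ 26.1 -60.9]
0 0.0 2 [ 31.  -64.4]
6 3.75 2 [ 36.2 -59.8]
12 10.0 2 [ 42.7 -50. ]
18 17.5 2 [ 51.5 -37.8]
24 25.0 2 [ 62.2 -26.4]
30 31.0 2 [ 73.1 -18.5]
36 34.0 0 [ 80.3 -18.1]
42 35.0 0 [ 86.5 -19.8]
50 35.0 0 [ 93.  -24.4]
60 35.0 0 [101.2 -30.2]
70 35.0 0 [109.4 -35.9]
80 35.0 0 [117.6 -41.6]
86 35.0 0 [122.5 -45.1]
89 35.0 0 [125.  -46.8]
```

```bash
python3 -m crank '[[[0,0.0005,-0.03],0],[[0.01,0.0005,-0.05],0],[[0.019,0.0005,-0.056],0],[[0.026,0.0005,-0.061],0],[[0.031,0.0005,-0.0645],0],[[0.033,0.0005,-0.0625],0],[[0.036,0.0005,-0.06],0],[[0.0395,0.0005,-0.055],0],[[0.0427,0.0005,-0.05],0],[[0.0427,0.0005,-0.05],0]]' -1 25; python3 - <<'E'
from h import *
cam('scene','s7');cam('top','t7')
for n,a in(('s7',(190,290,140,270)),('t7',(140,250,150,260))):
    cv2.imwrite(f'pics/z{n}.png',cv2.resize(V(n).im[a[0]:a[1],a[2]:a[3]],None,fx=5,fy=5,interpolation=cv2.INTER_CUBIC))
P=V('t7').cloud()
for y in range(204,246,3):
    row=P[y,168:190]; i=np.nanargmax(row[:,2]);print(y,row[i].round(3))
E
```

```text
clock: 16.85
tool_pos: [0.4211, 0.2516, 0.0824]
eef_rot: [[1.0, -0.009, 0.001], [-0.001, -0.004, 1.0], [-0.009, -1.0, -0.004]]
force: [-11.4, -0.7, -2.4]
width: 0.0153
204 [0.538 0.25  0.098]
207 [0.529 0.252 0.099]
210 [0.521 0.255 0.099]
213 [0.512 0.252 0.098]
216 [0.504 0.251 0.101]
219 [0.495 0.251 0.1  ]
222 [0.487 0.251 0.1  ]
225 [0.479 0.255 0.098]
228 [0.47  0.25  0.102]
231 [0.458 0.239 0.224]
234 [0.45  0.227 0.253]
237 [0.443 0.223 0.255]
240 [0.435 0.216 0.279]
243 [0.429 0.215 0.279]
```

View pics/zt7.png

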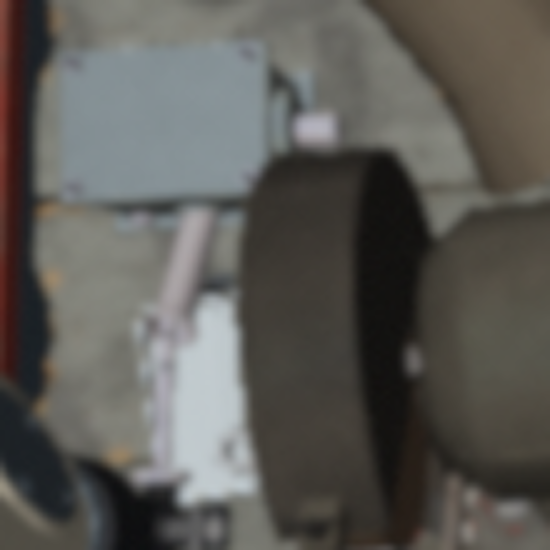

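```bash
python3 -m crank '[[[-0.015,0,0],0],[[-0.03,0,-0.005],0],[[-0.03,0,-0.013],0],[[-0.02,0,-0.013],0],[[-0.01,0,-0.013],0],[[-0.005,0,-0.013],0],[[0,0,-0.013],0],[[0.003,0,-0.013],0],[[0.003,0,-0.013],0]]'; python3 - <<'E'
from h import *
cam('top','t8')
P=V('t8').cloud()
for y in range(201,231,3):
    row=P[y,174:192]; i=np.nanargmax(row[:,2]);print(y,row[i].round(3))
E
```

```text
clock: 18.08
tool_pos: [0.4287, 0.2532, 0.0702]
eef_rot: [[1.0, -0.001, 0.001], [-0.001, -0.0, 1.0], [-0.001, -1.0, -0.0]]
force: [0.0, 0.1, -2.7]
width: 0.0153
201 [0.546 0.253 0.096]
204 [0.539 0.264 0.09 ]
207 [0.53  0.257 0.087]
210 [0.522 0.256 0.089]
213 [0.513 0.253 0.09 ]
216 [0.505 0.252 0.09 ]
219 [0.496 0.253 0.089]
222 [0.488 0.252 0.092]
225 [0.479 0.252 0.089]
228 [0.471 0.255 0.089]
```

```bash
python3 - <<'E'
from path import *
c=np.array([.4288,.0700])
for s in range(9,92,4):
    th=np.interp(s,[8,12,18,24,30,36,42],[0,3,10,18,26,32,35]);u=np.interp(s,[0,36,44],[5,5,0])
    p=tcp(s/1000,th,u/1000)-c;print(s,th.round(1),u,(p*1000).round(1))
E
```

```text
9 0.8 5.0 [-5.5 -2.5]
13 4.2 5.0 [-2.   2.5]
17 8.8 5.0 [ 2.4 10.2]
21 14.0 5.0 [ 7.9 18.7]
25 19.3 5.0 [14.5 27.3]
29 24.7 5.0 [22.  35.6]
33 29.0 5.0 [29.5 41.6]
37 32.5 4.375 [36.2 45.2]
41 34.5 1.875 [40.4 44.4]
45 35.0 0.0 [43.2 41.5]
49 35.0 0.0 [46.5 39.2]
53 35.0 0.0 [49.8 36.9]
57 35.0 0.0 [53.  34.6]
61 35.0 0.0 [56.3 32.3]
65 35.0 0.0 [59.6 30. ]
69 35.0 0.0 [62.9 27.7]
73 35.0 0.0 [66.2 25.4]
77 35.0 0.0 [69.4 23.1]
81 35.0 0.0 [72.7 20.8]
85 35.0 0.0 [76.  18.5]
89 35.0 0.0 [79.3 16.2]
```

```bash
python3 -m crank '[[[0.003,0,0],0],[[0.006,0,0.003],0],[[0.008,0,0.008],0],[[0.01,0,0.014],0],[[0.0125,0,0.02],0],[[0.0145,0,0.025],0],[[0.0145,0,0.025],0]]'; python3 - <<'E'
from h import *
cam('top','t9')
P=V('t9').cloud()
for y in range(198,231,3):
    row=P[y,174:192]; i=np.nanargmax(row[:,2]);print(y,row[i].round(3))
E
```

```text
clock: 19.0
tool_pos: [0.4427, 0.2531, 0.0953]
eef_rot: [[1.0, -0.001, 0.001], [-0.001, -0.001, 1.0], [-0.001, -1.0, -0.001]]
force: [-4.6, 0.0, -2.8]
width: 0.0152
198 [0.556 0.25  0.084]
201 [0.546 0.251 0.096]
204 [0.539 0.264 0.09 ]
207 [0.529 0.251 0.094]
210 [0.521 0.255 0.092]
213 [0.513 0.256 0.095]
216 [0.504 0.252 0.1  ]
219 [0.495 0.251 0.1  ]
222 [0.487 0.256 0.103]
225 [0.479 0.255 0.105]
228 [0.47  0.25  0.118]
```

```bash
python3 -m crank '[[[0.004,0,0.005],0],[[0.0075,0,0.009],0],[[0.011,0,0.013],0],[[0.015,0,0.0165],0],[[0.019,0,0.019],0],[[0.022,0,0.02],0],[[0.025,0,0.02],0],[[0.029,0,0.017],0],[[0.029,0,0.017],0]]'; python3 - <<'E'
from h import *
cam('top','t10');cam('scene','s10')
P=V('t10').cloud()
for y in range(201,231,3):
    row=P[y,174:192]; i=np.nanargmax(row[:,2]);print(y,row[i].round(3))
E
```

```text
clock: 20.18
tool_pos: [0.4733, 0.2535, 0.1121]
eef_rot: [[1.0, 0.001, 0.0], [-0.0, 0.0, 1.0], [0.001, -1.0, 0.0]]
force: [0.0, -0.8, -5.0]
width: 0.0152
201 [0.546 0.252 0.099]
204 [0.538 0.241 0.09 ]
207 [0.529 0.256 0.096]
210 [0.52  0.253 0.103]
213 [0.512 0.254 0.107]
216 [0.502 0.255 0.126]
219 [0.487 0.194 0.207]
222 [0.478 0.217 0.243]
225 [0.471 0.217 0.243]
228 [0.464 0.22  0.234]
```

```bash
python3 -m crank '[[[0.005,0,-0.0035],0],[[0.01,0,-0.007],0],[[0.015,0,-0.0105],0],[[0.02,0,-0.014],0],[[0.025,0,-0.0175],0],[[0.029,0,-0.0203],0],[[0.032,0,-0.0224],0],[[0.032,0,-0.0224],0]]'
```

```text
clock: 21.28
tool_pos: [0.5048, 0.2535, 0.0898]
eef_rot: [[1.0, 0.001, 0.0], [-0.0, 0.0, 1.0], [0.001, -1.0, 0.0]]
force: [0.5, -0.1, -4.6]
width: 0.0152
```

```bash
python3 -m crank '[[[0.002,0,-0.0014],0],[[0.004,0,-0.0028],0],[[0.006,0,-0.0042],0],[[0.006,0,-0.0042],0]]' -1 40
```

```text
clock: 21.78
tool_pos: [0.5105, 0.2534, 0.0856]
eef_rot: [[1.0, 0.0, 0.0], [-0.0, 0.0, 1.0], [0.0, -1.0, 0.0]]
force: [0.1, -1.1, -3.5]
width: 0.0153
```

```bash
python3 -m crank '[[[0.0015,0,-0.001],0],[[0.003,0,-0.002],0],[[0.0045,0,-0.003],0],[[0.0045,0,-0.003],0]]' ; python3 - <<'E'
from h import *
cam('top','t11');cam('wrist','w11');cam('scene','s11')
cv2.imwrite('pics/zt11.png',cv2.resize(V('t11').im[150:240,150:260],None,fx=6,fy=6,interpolation=cv2.INTER_CUBIC))
E
```

```text
clock: 22.28
tool_pos: [0.5108, 0.2534, 0.0851]
eef_rot: [[1.0, -0.007, 0.001], [-0.001, -0.001, 1.0], [-0.007, -1.0, -0.001]]
force: [-25.1, -1.0, 33.8]
width: 0.0154
```

View pics/zt11.png

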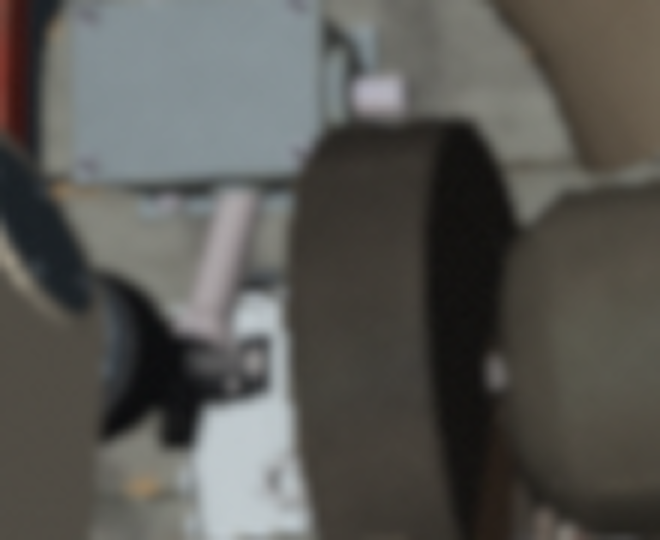

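View pics/w11.png

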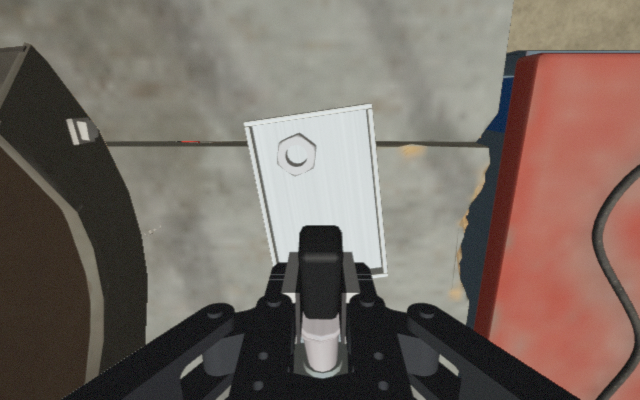

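```bash
python3 - <<'E'
from path import *
c=np.array([.5142,.0826]) # commanded approx
print('cmd est', .4723+.032+.006+.0045, .112-.0224-.0042-.003)
c=np.array([.5148,.0824])
for s in(80,70,60,50,40):print(s,((tcp(s/1e3,35)-c)*1000).round(1))
R=M+np.array([-.0066,-.0094])
for th in range(35,-6,-5):
    e=np.interp(th,[-5,0,5,15,25,35],[8,10,14,20,30,40])/1e3;t=np.radians(th)
    G=R+.004*np.array([np.sin(t),np.cos(t)])-(.1225-e)*np.array([np.cos(t),-np.sin(t)])
    p=G-np.array([0,.018]);print(th,e,((p-c)*1000).round(1),p.round(4))
E
```

```text
cmd est 0.5147999999999999 0.0824
80 [-14.1   9. ]
70 [-22.3  14.7]
60 [-30.5  20.4]
50 [-38.7  26.2]
40 [-46.9  31.9]
35 0.04 [-51.2  25.8] [0.4636 0.1082]
30 0.035 [-59.7  22.4] [0.4551 0.1048]
25 0.03 [-68.   17.9] [0.4468 0.1003]
20 0.025 [-76.2  12.3] [0.4386 0.0947]
15 0.02 [-83.9   5.6] [0.4309 0.088 ]
10 0.017 [-89.1  -2.5] [0.4257 0.0799]
5 0.014 [-93.6 -11.4] [0.4212 0.071 ]
0 0.01 [-98.4 -20.8] [0.4164 0.0616]
-5 0.008 [-100.3  -30.8] [0.4145 0.0516]
```

```bash
python3 -m crank '[[[-0.005,0,0.003],0],[[-0.014,0,0.009],0],[[-0.022,0,0.0147],0],[[-0.0305,0,0.0204],0],[[-0.0387,0,0.0262],0],[[-0.0469,0,0.032],0],[[-0.0469,0,0.032],0]]' -1 40; python3 -m crank '[[[-0.004,0,-0.006],0],[[-0.013,0,-0.0096],0],[[-0.021,0,-0.014],0],[[-0.029,0,-0.02],0],[[-0.037,0,-0.0265],0],[[-0.042,0,-0.0345],0],[[-0.0465,0,-0.0435],0],[[-0.051,0,-0.0528],0],[[-0.051,0,-0.0528],0]]' -1 25;  python3 - <<'E'
from h import *
cam('top','t12')
P=V('t12').cloud()
for y in range(198,231,3):
    row=P[y,170:192]; i=np.nanargmax(row[:,2]);print(y,row[i].round(3))
cv2.imwrite('pics/zt12.png',cv2.resize(V('t12').im[150:240,150:260],None,fx=6,fy=6,interpolation=cv2.INTER_CUBIC))
E
```

```text
clock: 23.3
tool_pos: [0.4674, 0.2535, 0.1153]
eef_rot: [[1.0, 0.0, 0.0], [-0.0, 0.0, 1.0], [0.0, -1.0, 0.0]]
force: [-1.4, 0.1, -1.1]
width: 0.0149
clock: 24.42
tool_pos: [0.4147, 0.2526, 0.0607]
eef_rot: [[1.0, -0.004, 0.0], [-0.0, -0.002, 1.0], [-0.004, -1.0, -0.002]]
force: [-2.7, 0.6, 2.9]
width: 0.0153
198 [0.556 0.249 0.085]
201 [0.546 0.254 0.095]
204 [0.538 0.263 0.093]
207 [0.531 0.255 0.085]
210 [0.522 0.25  0.083]
213 [0.514 0.255 0.083]
216 [0.505 0.249 0.084]
219 [0.497 0.252 0.083]
222 [0.488 0.251 0.086]
225 [0.48  0.254 0.085]
228 [0.471 0.251 0.085]
```

View pics/zt12.png

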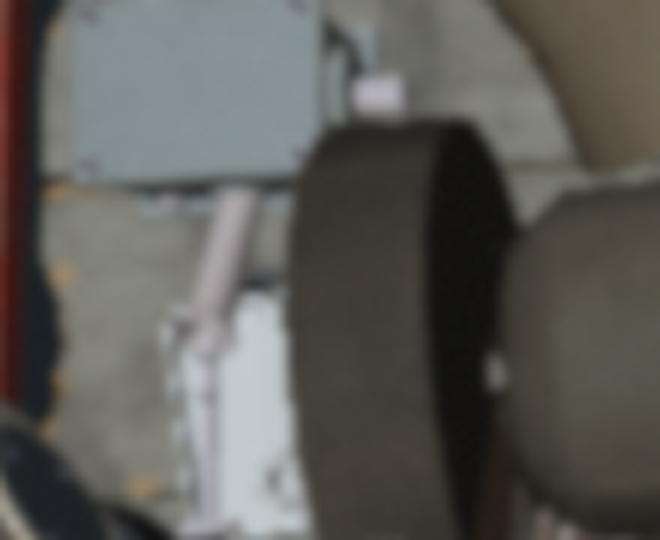

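```bash
python3 -m crank '[[[-0.008,0,0],0],[[-0.018,0,0],0],[[-0.03,0,0],0],[[-0.037,0,0.005],0],[[-0.037,0,0.03],0],[[-0.037,0,0.07],0],[[-0.037,0,0.11],0],[[-0.037,0,0.15],0],[[-0.037,0,0.19],0],[[-0.037,0,0.23],0],[[-0.037,0,0.26],0],[[-0.037,0,0.28],0],[[-0.037,0,0.29],0],[[-0.037,0,0.29],0],[[-0.037,0,0.29],0],[[-0.037,0,0.29],0]]' -1 30;  python3 - <<'E'
from h import *
cam('top','t13');cam('scene','s13');cam('wrist','w13')
v=V('t13');P=v.cloud()
for y in range(200,262,4):
    row=P[y,130:200]; m=(row[:,2]>.33)&(row[:,2]<.42)&(row[:,0]>.38)
    if m.any(): q=row[m];print(y,m.sum(),q[q[:,2].argmax()].round(3))
cv2.imwrite('pics/zt13.png',cv2.resize(v.im[150:270,120:260],None,fx=5,fy=5,interpolation=cv2.INTER_CUBIC))
cv2.imwrite('pics/zs13.png',cv2.resize(V('s13').im[130:290,140:300],None,fx=3.7,fy=3.7,interpolation=cv2.INTER_CUBIC))
E
```

```text
clock: 26.48
tool_pos: [0.3795, 0.2532, 0.351]
eef_rot: [[1.0, -0.002, 0.0], [-0.0, -0.001, 1.0], [-0.002, -1.0, -0.001]]
force: [-0.2, -0.3, -1.4]
width: 0.0153
208 4 [0.501 0.256 0.371]
212 4 [0.492 0.253 0.374]
216 4 [0.484 0.255 0.372]
220 4 [0.476 0.25  0.375]
224 4 [0.468 0.252 0.374]
228 4 [0.46  0.254 0.372]
232 4 [0.452 0.252 0.373]
236 4 [0.444 0.254 0.373]
240 4 [0.436 0.253 0.374]
244 3 [0.428 0.251 0.373]
248 3 [0.42  0.25  0.374]
252 9 [0.412 0.249 0.381]
256 6 [0.404 0.25  0.377]
260 6 [0.396 0.25  0.377]
```

View pics/zt13.png

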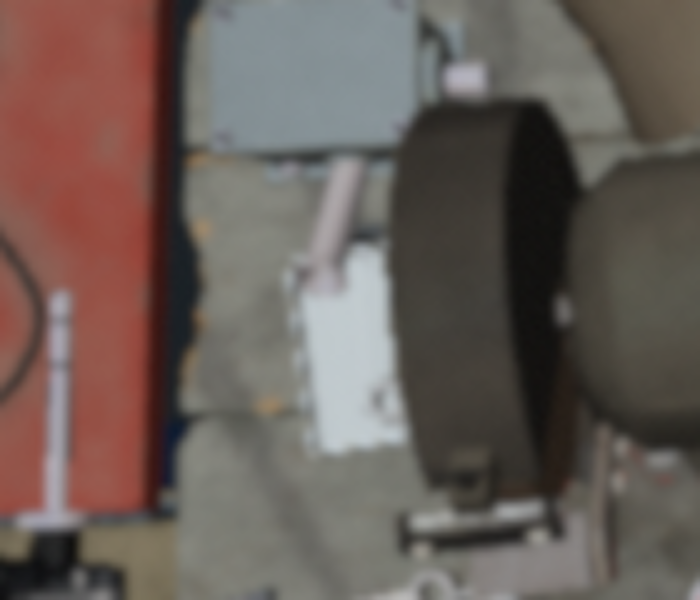

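View pics/zs13.png

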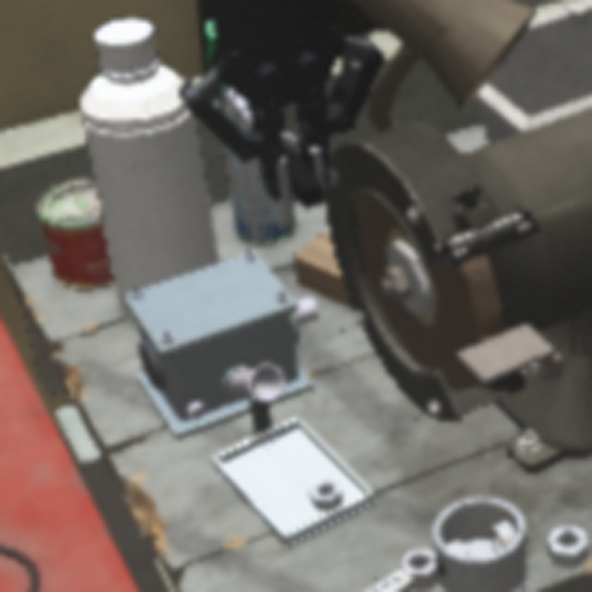

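```bash
python3 -m crank '[[[0,0,0],0],[[0,0,0],0],[[0,0,0],0],[[0,0,0],0]]'; python3 - <<'E'
from h import *
o=status.get_obs();print(abs(o['joint_velocities']).max(),o['clock'])
v=V('t13');cv2.imwrite('pics/zd.png',cv2.resize(v.im[170:290,350:500],None,fx=5,fy=5,interpolation=cv2.INTER_CUBIC))
f=lambda x,y,z:v.pz(350+x/5-.4,170+y/5-.4,z)
E
```

```text
clock: 27.12
tool_pos: [0.3799, 0.2534, 0.3519]
eef_rot: [[1.0, 0.0, 0.0], [-0.0, 0.0, 1.0], [0.0, -1.0, 0.0]]
force: [-0.5, -0.1, -0.6]
width: 0.0152
0.0020553432221520995 27.125
```

View pics/zd.png

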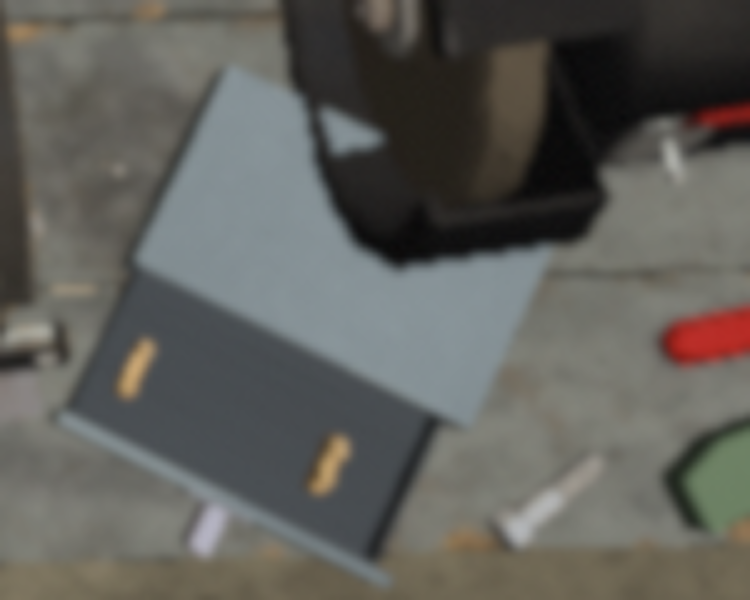

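Drawer is still fully open and empty, with its pull at about (208,530) in this crop. The rod is level and still over the tray, so I'm handing in.

```bash
python3 -c "
from cell import arm
print(arm.finish_job())"
```

```text
the job is handed in; nothing more can be done
None
```

The job is done and handed in at 27.1 s. The drawer is open at its stop, and the arm is holding the gauge rod level over the drip tray.

- **Drawer:** I pulled it 98 mm until the force rose at the stop. It was still fully open in the last top picture.
- **Insertion:** My first try caught the tip on the tube's upper rim, with about 11 N of force. I backed off and went in lower, and the tube turned the rod down in the grip to about 35°. It then slid in to a firm stop. That stop was within 2 mm of where I calculated the collar would meet the rim. I judged it by position and force (about 42 N total at the wrist), because the gripper hid the rim from the cameras.
- **Withdrawal and presentation:** I levelled the rod against the mouth's lower edge as I drew it out, then lifted it. The last depth readings along the rod agree to about 3 mm, so it is level to 1–2°. The tip is at about (0.503, 0.254), over the middle of the tray. The rod is at about 0.37 m, some 80 mm above the top of the neighbouring grinder. The arm was still and nothing else was being touched.

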